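Open the glaze sprayer's pressure tank

TASK

Take the pressure cap off the glaze-spray tank: turn it anticlockwise to its first stop, there press it down against its spring, keep it pressed and turn on past the stop until it comes free; do not force the cap against the stops or the neck. Then lift it off and set it down gently, upright, in the middle of the plaster bat, and leave the pots and the cutter standing where they are.

Things in the scene. Friction and masses are not known exactly. Their poses are not given: they have to be found in the camera images.
- tank: Steel pressure tank fixed to the table, 104 mm in diameter (108 at its foot), shoulder 95 mm above the table, with a brass neck on top under the cap, a gauge on its -x side and an outlet nipple on its +y side. Origin: centre of its underside; z up along the axis of the neck.
- cap: Loose dark steel pressure cap on the tank's neck, 0.28 to 0.48 kg: ribbed skirt 60 mm in diameter, 27 mm high, flat top with a black wing bar across its middle, 50 mm long (along the cap's x), 14 mm thick (y), up to 53 mm above the underside. Origin: centre of its underside, z up, 103 mm above the table at the start. Two lugs inside the skirt hold it under the neck; sideways play 2 mm.
- bat: Square slab of white plaster, 130 x 130 x 14 mm, fixed to the table. Origin: centre of its underside; its top is 14 mm higher.
- pinch_pot: Loose clay cup, 72 mm in diameter, 47 mm high, standing between tank and bat; leave alone. Origin: centre of its underside.
- tile_cutter: Loose round metal clay cutter (open ring), 62 mm in diameter, 30 mm high, standing nearer the robot than the pinch pot; leave alone. Origin: centre of its underside.
- water_pot: Loose plain tub, 72 mm in diameter, 62 mm high, standing at the right; leave alone. Origin: centre of its underside.
- bar (a point): Point to grip the cap's wing bar: on the cap's axis, 49 mm above its underside, 4 mm below the bar's top. Seen from above the cap turns anticlockwise with little drag (under 0.1 N m) to its first stop, 0.12 to 1.15 rad on: this differs each time, shows nowhere and is felt as a rising moment. 0.15 to 0.3 N m is plenty; over 0.5 N m forces it. The bar shows the turn made.
- neck (a point): Foot of the neck, on its axis, 95 mm up. A spring pushes the cap up (5 N, 0.6 N more per mm pressed). Only within 0.06 rad of the first stop can it be pressed: before that a ledge blocks it after 1.5 mm. There it goes down 8 mm to a hard bottom; 5 mm and more turns past the stop. 0.5 to 0.7 rad beyond that stop it is free, rises 5 mm above its start and lifts straight off; a solid end follows.

How it is judged:
By the outcome, as a careful person would: the job done as asked, in the order asked, and still so for the second after the job is handed in, with the robot touching nothing.
It also fails if it takes over 72 s, if anything falls off the work surface, if the arm or the gripper's body presses on something with over 40 N, if the wrist force passes 120 N, or if a joint passes its speed limit or range.

ROBOT

A 6-joint arm with a two-finger parallel gripper is mounted at the origin on a cart in front of the work surface, level with it; the furniture and walls round the work are solid. World frame = base frame: x ahead of the robot, y to its left, z up, the work surface at z = 0. Lengths are in mm, angles in rad, forces in N, time in s.
With the tool pointing down it reaches from about 400 to 925 mm from the base axis. Payload 12.5 kg.
Tool frame: the origin (TCP) lies midway between the tips of the shut fingers; the grasp point (between the pads) lies 19 mm behind it (env.pinch_z is the z of the grasp point in the tool frame, in mm); z points along the fingers, y is the line along which they close (so a half turn about z gives the same grasp; the last joint's range is limited). The gripper opens to 95 mm and grips with 3 to 60 N. Pads are 20 mm wide; open, the fingers measure 119 mm over their backs; the gripper's body (75 mm by 180 mm) begins 59 mm behind the grasp point.
Start: joints at [-1.439, 0.491, 1.559, -0, 1.092, -0.106], TCP at [147.251, -607.427, 184.161] pointing down, gripper open.
Joint ranges: [-3.1, 3.1], [-0.84, 2.19], [0.05, 2.79], [-1.13, 4.28], [0.06, 2.93], [-2.69, 2.69]. Speed limits (rad/s): [2.22, 2.22, 2.79, 3.14, 3.14, 3.14].

INTERFACE

Orientations are given as [roll, pitch, yaw] about the fixed x, y, z axes, in that order (R = Rz(yaw) Ry(pitch) Rx(roll)).
In Python, from cell import env, eyes gives the robot as it stands.
- The arm moves only by the shell command python3 -m inch 'ROWS'. ROWS is JSON, a list of rows, each a list of 3 entries, a list of its own where there are three numbers: the shift along the tool's x, y, z in units of 60 mm (1.0 is 60 mm), then the turn about the tool's z in units of 5 degrees (1.0 is 5 degrees), then the closure, from -1 (fully open) to 1 (shut). In form: [[[tx, ty, tz], turn, claw], ...]. A call has exactly 10 rows; each row shifts and turns the commanded pose from where the row before left it, along the tool's axes as they then stand; what a row does not reach is not made up. A row lasts 1/8 s, in which the tool goes at most 62.5 mm and 10.7 degrees, less where a joint would pass 70% of its speed; a pose out of reach is approached as far as the arm can. A call is refused whole if a number of a shift passes 1 or a number of a turn 1, either way. A call with a gripper value outside its range is refused whole. The fingers move at their own pace and stop on an object; the grip force is fixed at half the most. Time passes only in rows, so rows that do not move let the fingers close, or fill a call up. It gives the time, the measured TCP pose, the force, the opening and the grip force at its end, in the units of the state.
- env.state(): the state, without advancing time (a new reading comes with each control period).
- eyes.read_camera(name): name is "scene" or "top" or "wrist"; returns a dict with "pixels" (420x560x3 uint8, red, green, blue), "fx", "fy", "cx", "cy" (pixels), "extrinsics" (4x4, takes a point from world to camera coordinates). Camera axes: x right, y down, z forward; pixel columns grow to the right and rows downward; lengths in mm; the calibration is good to about 2 mm. A picture is of the moment at which its call begins. There is no depth.
- env.job_done(): hands the job in; it is judged then, once.
Trained networks look in a picture, given as the dict that the camera call returned (one of the last four; its "shot" number tells which), for a name from the list of things; names that differ only in an ending like _2 or _b are one class to them, and where a whole thing is asked for, a point or a joint stands for the part that bears it (a point fixed in the world has none). Each returns a list of dicts, best first, with "score" (0 to 1); they miss things now and then, are a little off and sometimes report something else, mostly with a low value. They report only what shows in the picture. A call takes as long as a camera call.
- eyes.boxes_of(name, picture): "centre" ([row, column] in pixels, amid what is visible of it).
- eyes.cut_out(name, picture): "mask" (420x560 bool, what is visible of it) and "centre" ([row, column] in pixels, amid what is visible of it).
- eyes.spot_point(name, picture): "centre" ([row, column] in pixels: a listed point, or the origin of a listed thing).
The state is a dict: "t": time; "joints": joint angles; "qvel": joint speeds; "tau": joint torques, N m; "eef_pos": TCP position; "tcp_rot": TCP orientation; "ft_force": force on the tool from outside, world axes, zero at the start; "moment": the same for the moment, N m; "opening": opening from 0.0 (shut) to 1.0 (fully open); "grip_force": force on a finger pad.
Only numpy, scipy, OpenCV 4.12 (cv2) and the standard library are available. Lean on these libraries where they do the work, as an engineer would, in place of code of your own. Each camera call takes 0.05 s, during which the arm holds its last target. There are 200 camera calls.

## Working session

There is one attempt and no reset: what is moved stays moved. The work goes in short steps, Python scripts to look and compute and a shell command to move; the robot and the scene stay as the last step left them, time stands still between calls to the robot, and variables do not carry over. Pictures are saved under pics/ and viewed, at most 10 in all, crops included, and the job is handed in when it is done.

```bash
ls; mkdir -p pics
cat > h.py <<'E'
import numpy as np, cv2
from cell import env, eyes
def ray(p,rc):
    E=np.array(p["extrinsics"]);R,t=E[:3,:3],E[:3,3]
    d=R.T@np.array([(rc[1]-p["cx"])/p["fx"],(rc[0]-p["cy"])/p["fy"],1]);return -R.T@t,d
def atz(p,rc,z):
    o,d=ray(p,rc);return (o+d*(z-o[2])/d[2])
def proj(p,X):
    E=np.array(p["extrinsics"]);c=E[:3,:3]@np.array(X)+E[:3,3]
    return [p["fy"]*c[1]/c[2]+p["cy"],p["fx"]*c[0]/c[2]+p["cx"]]
def save(p,n): cv2.imwrite(f"pics/{n}.png",p["pixels"][:,:,::-1])
E
python3 - <<'E'
from h import *
np.set_printoptions(precision=1,suppress=True)
s=env.state();print(s, env.pinch_z)
for n in ["top","scene"]:
    p=eyes.read_camera(n);save(p,n+"0");o,_=ray(p,[0,0]);print(n,o)
    for k,z in [("tank",0),("cap",103),("bar",152),("neck",95),("bat",0),("pinch_pot",0),("tile_cutter",0),("water_pot",0)]:
        for r in eyes.spot_point(k,p)[:2]: print(k,np.array(r["centre"]),round(r["score"],2),atz(p,r["centre"],z))
E
```

```text
pics
{'t': 0.0, 'joints': array([-1.4,  0.5,  1.6, -0. ,  1.1, -0.1]), 'qvel': array([-0.,  0., -0., -0.,  0., -0.]), 'tau': array([ -0. , -61.3, -25.8,   0.1,   0. ,  -0. ]), 'eef_pos': array([ 147.2, -607.1,  183.6]), 'tcp_rot': array([-3.1, -0. ,  0.2]), 'ft_force': array([-0.3, -0.2, -1. ]), 'moment': array([-0.,  0., -0.]), 'grip_force': 0.0, 'opening': 1.0007840297176451} -18.8
top [ 408.6  -94.6 1137.7]
tank [228.4 399.4] 0.63 [ 412.  -371.8    0. ]
tank [203.  151.5] 0.58 [484.5 172.4   0. ]
cap [202.2 141.9] 0.69 [479.9 167.6 103. ]
cap [182.3 293. ] 0.22 [ 510.6 -137.7  103. ]
bar [197.7 132.3] 0.98 [485.7 173.5 152. ]
neck [200.8 141.6] 0.59 [483.3 170.2  95. ]
bat [183.3 292.2] 0.66 [ 518.6 -140.1    0. ]
pinch_pot [167.3 230.3] 0.68 [558.5  -4.1   0. ]
tile_cutter [243.2 234. ] 0.65 [390.4  -7.9   0. ]
tile_cutter [204.2 150.3] 0.31 [482.  175.1   0. ]
water_pot [229.6 397.8] 0.89 [ 409.4 -368.2    0. ]
scene [  99.7  575.9 1043. ]
tank [331.7 217. ] 0.6 [478.8 180.2   0. ]
cap [306.3 213.1] 0.9 [479.8 175.  103. ]
bar [291.7 211. ] 0.94 [481.9 170.3 152. ]
neck [309. 209.] 0.98 [487. 181.  95.]
bat [225.1 272.9] 0.79 [ 517.6 -140.6    0. ]
pinch_pot [259.  230.1] 0.63 [557.5   1.6   0. ]
tile_cutter [284.6 295.4] 0.94 [383.7 -10.1   0. ]
tile_cutter [256.4 231. ] 0.3 [559.7  -6.    0. ]
```

View pics/top0.png

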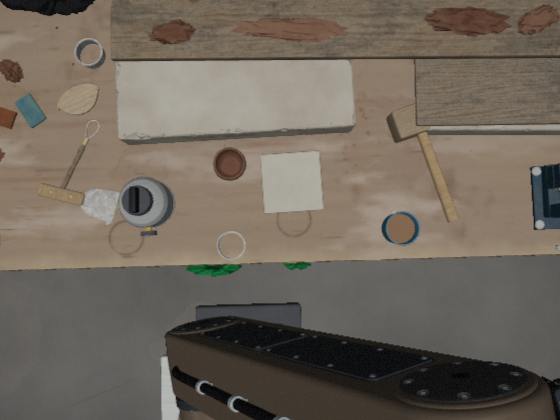

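View pics/scene0.png

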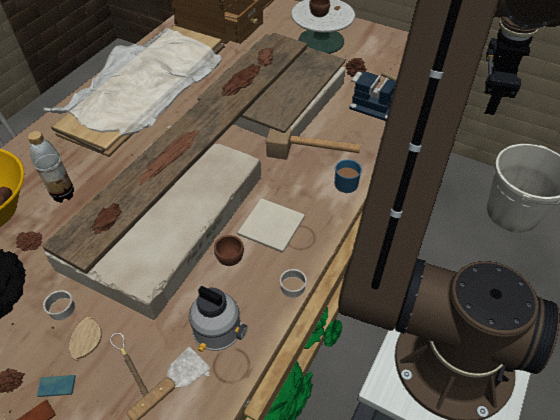

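The tank with its cap is at about (202,145) in the top view, the bat at (182,292), the pinch pot at (164,230), the cutter at (245,231) and the tub at (229,400). The black bar looks roughly along image rows, i.e. along world x.

Run:
```python
from h import *
s=env.state();print(s["joints"],s["tcp_rot"])
p=eyes.read_camera("top")
c=p["pixels"][170:240,100:200,::-1]
cv2.imwrite("pics/c1.png",cv2.resize(c,None,fx=7,fy=7,interpolation=cv2.INTER_CUBIC))
g=p["pixels"].max(2)[180:225,115:155]
m=(g<45).astype(np.uint8);n,l,st,ce=cv2.connectedComponentsWithStats(m)
i=1+st[1:,4].argmax();ys,xs=np.nonzero(l==i)
W=np.array([atz(p,[y+180,x+115],156)[:2] for y,x in zip(ys,xs)])
print(len(W),cv2.minAreaRect(W.astype(np.float32)),W.mean(0))
```

```text
[-1.43857389e+00  4.90827608e-01  1.55888855e+00 -1.96604036e-05
  1.09168999e+00 -1.05603589e-01] [3.14140902e+00 3.70108023e-05 2.37835089e-01]
231 ((481.9295349121094, 170.20143127441406), (17.276823043823242, 48.10917282104492), 89.14109802246094) [483.12624361 169.86192249]
```

View pics/c1.png

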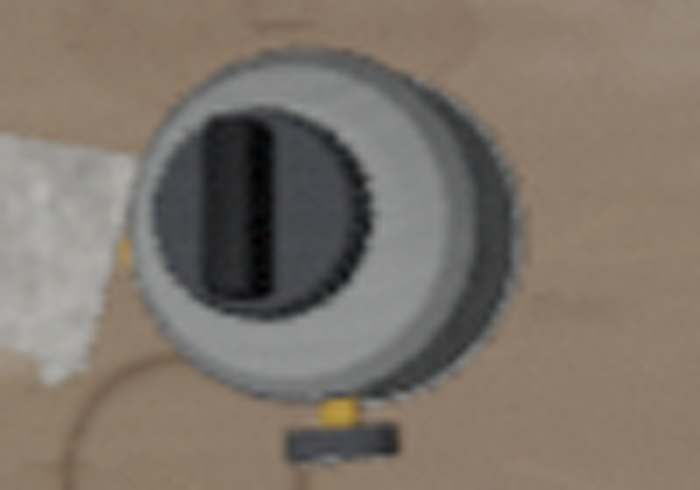

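```bash
python3 -m inch '[[[0,0,-1],0,-1],[[0.5,-0.8,-1],0,-1],[[0.9,-0.9,0],0,-1],[[1,-0.9,0],0,-1],[[1,-0.9,0],0,-1],[[0.9,-0.9,0],0,-1],[[0.7,-0.9,0],0,-1],[[0.5,-0.9,0],0,-1],[[0,-0.9,0],0,-1],[[0,-0.9,0],0,-1]]'
```

```text
t: 2.2
eef_pos: [312.6, -133.6, 289.6]
tcp_rot: [3.141, -0.0, 0.238]
ft_force: [0.8, -0.8, 0.3]
opening: 1.002
grip_force: 0.0
```

The crop shows the bar running along image rows (columns 205–272 of the crop, i.e. about world x), with its centre on the cap axis.

```bash
python3 -m inch '[[[0.4,0,0],0.9,-1],[[0.4,0,0],0.9,-1],[[0.4,-0.2,0],0.93,-1],[[0.5,-0.6,0],0,-1],[[0.5,-0.8,0],0,-1],[[0.4,-0.9,0],0,-1],[[0.3,-0.9,0],0,-1],[[0,-0.9,0],0,-1],[[0,-0.6,0],0,-1],[[0,-0.1,0],0,-1]]'
python3 - <<'E'
from h import *
s=env.state();print(s["joints"],s["tcp_rot"],s["eef_pos"])
p=eyes.read_camera("wrist");save(p,"w1");print(ray(p,[0,0])[0])
for k,z in [("bar",152),("cap",103),("neck",95)]:
    for r in eyes.spot_point(k,p)[:2]: print(k,np.array(r["centre"]),round(r["score"],2),atz(p,r["centre"],z))
E
```

```text
t: 3.45
eef_pos: [484.9, 177.7, 289.4]
tcp_rot: [3.142, 0.0, 0.002]
ft_force: [0.2, -0.2, -0.1]
opening: 0.998
grip_force: 0.0
[ 2.23276789e-01  2.37445827e-01  1.66682205e+00 -1.68597790e-05
  1.23753163e+00  1.79168796e+00] [3.14153179e+00 1.98334842e-04 2.39066438e-03] [484.91046425 177.67756022 289.41314229]
[567.42724339 177.00018144 488.80148196]
bar [193.8 280.1] 0.67 [479.41719584 171.0684261  152.        ]
bar [178.8 278.2] 0.43 [495.13279293 173.10134616 152.        ]
cap [176.9 277.8] 0.85 [486.86125672 173.00962412 103.        ]
```

View pics/w1.png

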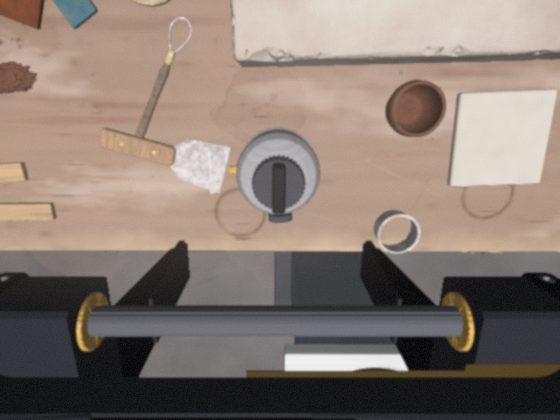

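The wrist view shows the cap at about (180,278) with the bar upright at column 279, rows 165–212, centred between the fingers.

Run:
```python
from h import *
p=eyes.read_camera("wrist")
c=p["pixels"][150:225,230:330]
cv2.imwrite("pics/w2.png",cv2.resize(c[:,:,::-1],None,fx=7,fy=7,interpolation=cv2.INTER_CUBIC))
for r in (172,180,188,196,204): print(r,p["pixels"][r,255:305].max(1))
print(p["pixels"][150:225,279].max(1))
for f in ("cap","tank"):
    for q in eyes.cut_out(f,p)[:1]:
        ys,xs=np.nonzero(q["mask"]);print(f,q["score"],xs.min(),xs.max(),ys.min(),ys.max())
for c in (262,279,295): print(c,atz(p,[180,c],130),atz(p,[180,c],156))
```

```text
172 [ 95  98  97  99  98  98  97  99 101 100  98  99 102  90  78  63  65  64
  66  65  71  68  71  69  68  70  65  64  80  90 100  97  99 100 100  97
 100  98  99 100 103  98  89  83  86 123 161 180 183 179]
180 [ 97 101  98 101 100 101 100 100  97 102  98 104 100  93  79  67  63  65
  69  71  68  68  70  70  70  65  62  67  77  97 101 103 102 100 101 101
 103 101 101 102 100  99 100 104 100  94  93 121 162 179]
188 [ 99 100  97  99  97 101  99  95 100 100 101 100 100  94  81  68  63  68
  71  69  68  71  70  68  71  62  62  69  90  96  97 102  97  99 102 100
  99 101 100  99  99  97 103  97 104  96 100 127 163 177]
196 [100 100  99 102  97  98 100 100 102 103 101  99 101  92  80  71  65  67
  65  67  68  69  65  69  65  62  58  62  87  98 101 102 102 102 100  98
 101 101 102 102 105 102 100 104 132 160 178 181 177 181]
204 [184 186 183 171 154 138 123 105 100  99  98  99 100  96  81  71  62  68
  69  66  65  66  65  66  66  62  61  70  87  99  96 100  98 100 103 111
 127 135 148 168 177 181 178 174 168 157 145 144 152 167]
[176 180 185 183 181 154 121  86  75  76  79  93  90  77  57  54  53  55
  64  67  70  65  68  70  73  71  66  67  68  70  70  67  66  71  64  66
  65  66  71  65  69  64  67  66  67  65  65  67  62  67  64  66  67  58
  66  64  65  65  66  62  65  65  65  72  81  76  73  89  98 102 103  99
 115 148 170]
cap 0.62 249 302 155 213
tank 0.68 227 319 128 224
262 [489.4401926 187.6993094 130.       ] [495.10953827 186.71773433 156.        ]
279 [489.4112832  169.29512546 130.        ] [495.08272253 169.64640872 156.        ]
295 [489.38407191 151.9719887  130.        ] [495.05748193 153.57783925 156.        ]
```

View pics/w2.png

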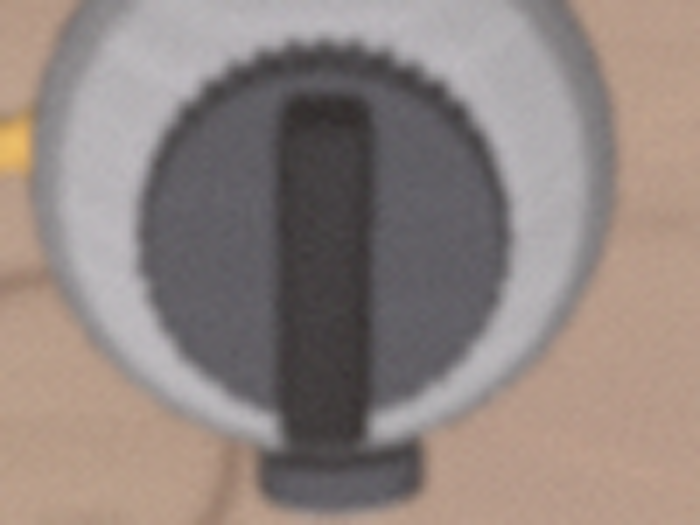

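```bash
python3 -m inch '[[[-0.015,0.09,0.3],0,-1],[[0,0,0.5],0,-0.5],[[0,0,0.5],0,-0.2],[[0,0,0.45],0,-0.2],[[0,0,0.35],0,-0.2],[[0,0,0.25],0,-0.2],[[0,0,0.15],0,-0.2],[[0,0,0.05],0,-0.2],[[0,0,0],0,-0.2],[[0,0,0],0,-0.2]]'
python3 - <<'E'
from h import *
p=eyes.read_camera("wrist");save(p,"w3")
E
```

```text
t: 5.05
eef_pos: [484.6, 170.6, 137.0]
tcp_rot: [-3.141, -0.001, -0.0]
ft_force: [0.3, -0.3, -0.8]
opening: 0.604
grip_force: 0.0
```

View pics/w3.png

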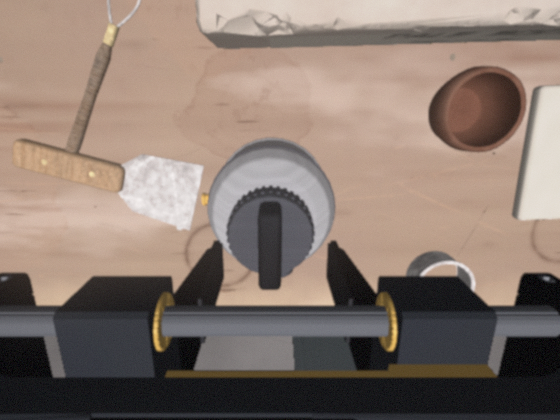

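The wrist view shows the bar at column 270, rows 203–288, between the fingers at columns 222 and 330, so it is slightly left of their middle.

Run:
```python
from h import *
np.set_printoptions(precision=2,suppress=True)
print(env.state()["eef_pos"])
p=eyes.read_camera("wrist");E=np.array(p["extrinsics"]);print(E[:3,:3],p["cx"],p["fx"])
for r in (225,240,255,270):
    d=p["pixels"][r,240:300].max(1);i=np.nonzero(d<82)[0]+240;i=i[abs(i-270)<16];print(r,i.min(),i.max(),atz(p,[r,(i.min()+i.max())/2],156))
```

```text
[484.51 170.62 137.02]
[[-0.   -1.    0.  ]
 [-0.96  0.    0.29]
 [-0.29 -0.   -0.96]] 274.7188121968449 338.3517699621606
225 258 281 [501.61 172.61 156.  ]
240 258 281 [492.47 172.66 156.  ]
255 258 281 [483.07 172.71 156.  ]
270 258 281 [473.41 172.76 156.  ]
```

```bash
python3 -m inch '[[[0,-0.033,0.04],0,-0.2],[[0,0,0],0,-0.2],[[0,0,0],0,0.3],[[0,0,0],0,0.5],[[0,0,0],0,1],[[0,0,0],0,1],[[0,0,0],0,1],[[0,0,0],0,1],[[0,0,0],0,1],[[0,0,0],0,1]]'; python3 -c "
from h import *
s=env.state();print(s['moment'],s['ft_force'],s['tcp_rot'],s['opening'],s['joints'])"
```

```text
t: 6.4
eef_pos: [484.3, 172.5, 134.2]
tcp_rot: [3.142, -0.0, -0.0]
ft_force: [-0.0, 0.4, 1.2]
opening: 0.008
grip_force: 0.0
[ 0.03876818 -0.02729919  0.05685216] [-0.04103627  0.37708803  1.21005964] [ 3.14154175e+00 -6.12335038e-05 -4.74757393e-04] 0.0077179321589417775 [ 2.13735735e-01  3.97257928e-01  1.88594148e+00 -8.29314817e-05
  8.58344235e-01  1.78506103e+00]
```

Run:
```python
from h import *
s=env.state()
p=eyes.read_camera("wrist");q=eyes.read_camera("scene")
X=s["eef_pos"];print(proj(p,X),proj(q,X),proj(q,X+[0,0,19]))
a=p["pixels"][120:420,90:490];b=cv2.resize(q["pixels"][200:380,150:290],(466,600))[:300*2]
im=np.zeros((600,800,3),np.uint8);im[:300,:400]=a;im[:,400:]=cv2.resize(q["pixels"][200:350,160:260],(400,600))
cv2.imwrite("pics/w4.png",im[:,:,::-1])
```

```text
[np.float64(240.16314541065566), np.float64(273.1786749504844)] [np.float64(296.6519528724986), np.float64(210.31895836911832)] [np.float64(291.7220076057506), np.float64(209.29423661977756)]
```

View pics/w4.png

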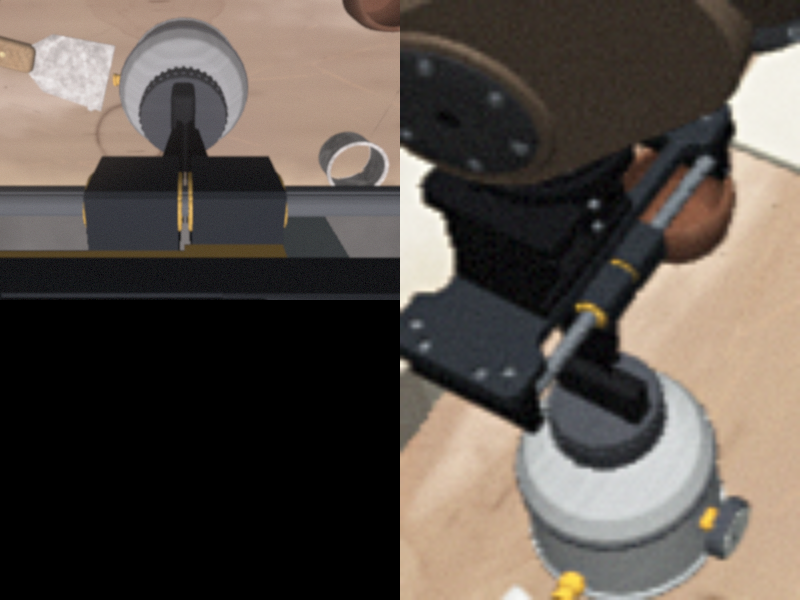

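The fingers read fully shut (opening 0.008, no grip force), and the left crop shows the bar's end at crop (183,85) with the fingers meeting behind it. I need a closer look.

Run:
```python
from h import *
p=eyes.read_camera("wrist");q=eyes.read_camera("scene")
f=lambda a:np.clip((a/255.)**0.5*255,0,255).astype(np.uint8)
a=cv2.resize(p["pixels"][190:300,235:315],(400,550),interpolation=cv2.INTER_CUBIC)
b=cv2.resize(q["pixels"][255:323,185:235],(400,544),interpolation=cv2.INTER_CUBIC)
im=np.zeros((550,800,3),np.uint8);im[:,:400]=f(a);im[:544,400:]=f(b)
cv2.imwrite("pics/w5.png",im[:,:,::-1])
for r in eyes.spot_point("bar",p)[:2]+eyes.spot_point("bar",q)[:2]:print(r["centre"],r["score"])
```

```text
[253.7, 276.0] 0.85
[292.5, 209.3] 0.62
```

View pics/w5.png

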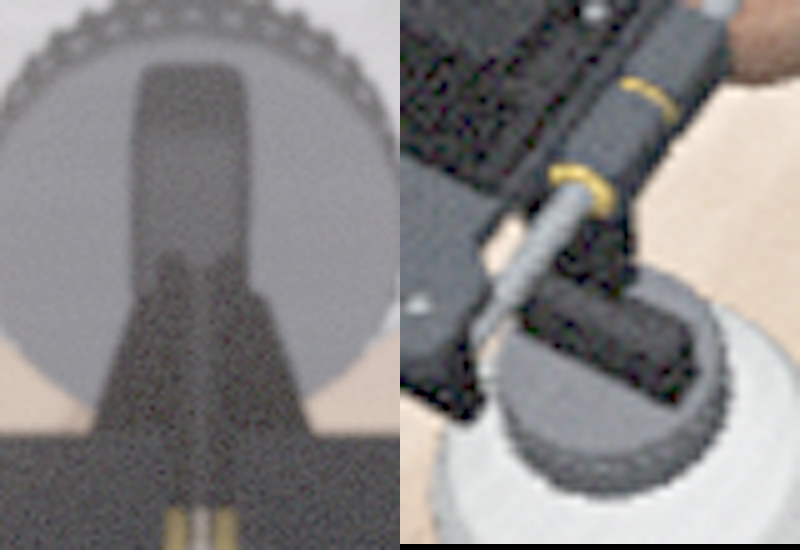

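The view shows the shut fingers ending at the level of the bar's top (wrist crop row 250, pixel row 240), so they closed above it. The tips must really sit about 20 mm higher than the reported TCP. The size of the open finger gap in pixels gives the same answer. I'll open and descend in small steps, watching the force.

```bash
python3 -m inch '[[[0,0,-0.05],0,-0.2],[[0,0,0],0,-0.2],[[0,0,0],0,-0.2],[[0,0,0],0,-0.2],[[0,0,0.05],0,-0.2],[[0,0,0.03],0,-0.2],[[0,0,0.02],0,-0.2],[[0,0,0],0,-0.2],[[0,0,0],0,-0.2],[[0,0,0],0,-0.2]]'
python3 - <<'E'
from h import *
s=env.state();print(s["ft_force"],s["moment"])
for n in ("scene","wrist"):
    p=eyes.read_camera(n)
    for k in ("bar","cap"):
        for r in eyes.spot_point(k,p)[:1]:print(n,k,r["centre"],r["score"])
p=eyes.read_camera("wrist");print(p["pixels"][225:260:3,210:235].max(2))
E
```

```text
t: 7.95
eef_pos: [484.4, 172.5, 131.2]
tcp_rot: [3.142, -0.0, -0.0]
ft_force: [-0.1, -0.2, -0.1]
opening: 0.599
grip_force: 0.0
[-0.09408382 -0.19649834 -0.07488402] [-0.02020148 -0.00652119 -0.00477952]
scene bar [290.8, 208.1] 0.6
scene cap [308.1, 212.6] 0.58
wrist bar [257.5, 275.4] 0.7
wrist cap [223.2, 270.6] 0.96
[[147 143 146 149 162 173 184 191 191 192 193 190 194 188 188 191 187 185
  173 131  91  75  81  95 100]
 [161 154 148 149 148 164 178 186 188 189 191 191 190 194 194 194 189 178
  141  96  80  86  95 102 103]
 [180 179 174 159 150 155 171 184 190 187 186 188 185 186 187 190 192 179
  151 110  91  96 101 101 100]
 [186 186 187 177 169 156 160 173 184 192 191 191 189 188 187 187 182 164
  122  85  81  92  99  99  98]
 [186 186 186 186 182 168 156 155 168 180 187 194 192 193 192 191 183 157
  123  95  89  95  97  99 100]
 [188 189 184 167 151 135 125 114 112 134 164 182 188 189 193 191 194 186
  164 125  99 100  98  97 100]
 [185 179 155 111  67  54  49  49  49  65  88 114 144 177 190 192 192 182
  149 108  94  97 100  98 100]
 [168 134  89  58  51  48  51  51  45  47  53  68 113 151 177 189 192 190
  181 165 141 110  99  98  99]
 [ 64  55  50  49  52  50  45  50  50  45  55  60  99 140 155 164 176 187
  191 180 149 115  96  95  98]
 [ 49  49  50  46  49  47  47  52  49  43  54  61 105 156 180 178 167 161
  171 175 172 152 123 106  98]
 [ 47  47  48  47  48  49  48  48  46  47  45  54 100 153 180 186 180 179
  173 169 169 175 169 143 117]
 [ 47  50  46  46  49  48  54  46  46  46  43  49  89 141 171 185 185 183
  184 183 182 178 174 163 137]]
```

```bash
python3 -m inch '[[[0,0,0.02],0,-0.2],[[0,0,0.02],0,-0.2],[[0,0,0.02],0,-0.2],[[0,0,0],0,-0.2],[[0,0,0],0,-0.2],[[0,0,0],0,-0.2],[[0,0,0],0,-0.2],[[0,0,0],0,-0.2],[[0,0,0],0,-0.2],[[0,0,0],0,-0.2]]'
```

```text
t: 9.55
eef_pos: [484.3, 172.5, 127.6]
tcp_rot: [3.142, -0.0, -0.0]
ft_force: [0.5, 0.1, 0.5]
opening: 0.601
grip_force: 0.0
```

```bash
python3 -m inch '[[[0,0,-0.08],0,-0.2],[[0,0,0],0,-0.2],[[0,0,0],0,0.2],[[0,0,0],0,0.2],[[0,0,0],0,0.2],[[0,0,0],0,0.2],[[0,0,0.03],0,0.2],[[0,0,0.03],0,0.2],[[0,0,0.02],0,0.2],[[0,0,0],0,0.2]]'
```

```text
t: 10.8
eef_pos: [484.3, 172.5, 127.4]
tcp_rot: [3.141, 0.0, -0.0]
ft_force: [-0.4, -0.0, 0.1]
opening: 0.401
grip_force: 0.0
```

The tips still haven't touched the skirt at a reported z of 127, so the offset is confirmed. I'll keep descending until they touch lightly.

```bash
python3 -m inch '[[[0,0,0.03],0,0.2],[[0,0,0.03],0,0.2],[[0,0,0.03],0,0.2],[[0,0,0.03],0,0.2],[[0,0,0],0,0.2],[[0,0,0],0,0.2],[[0,0,0],0,0.2],[[0,0,0],0,0.2],[[0,0,0],0,0.2],[[0,0,0],0,0.2]]'
python3 - <<'E'
from h import *
p=eyes.read_camera("wrist");q=eyes.read_camera("scene")
f=lambda a:np.clip((a/255.)**0.5*255,0,255).astype(np.uint8)
im=np.zeros((550,800,3),np.uint8);im[:,:400]=f(cv2.resize(p["pixels"][190:300,235:315],(400,550)));im[:544,400:]=f(cv2.resize(q["pixels"][255:323,185:235],(400,544)))
cv2.imwrite("pics/w6.png",im[:,:,::-1])
E
```

```text
t: 12.05
eef_pos: [484.3, 172.5, 120.4]
tcp_rot: [3.142, -0.0, -0.0]
ft_force: [0.2, 0.2, 0.0]
opening: 0.397
grip_force: 0.0
```

View pics/w6.png

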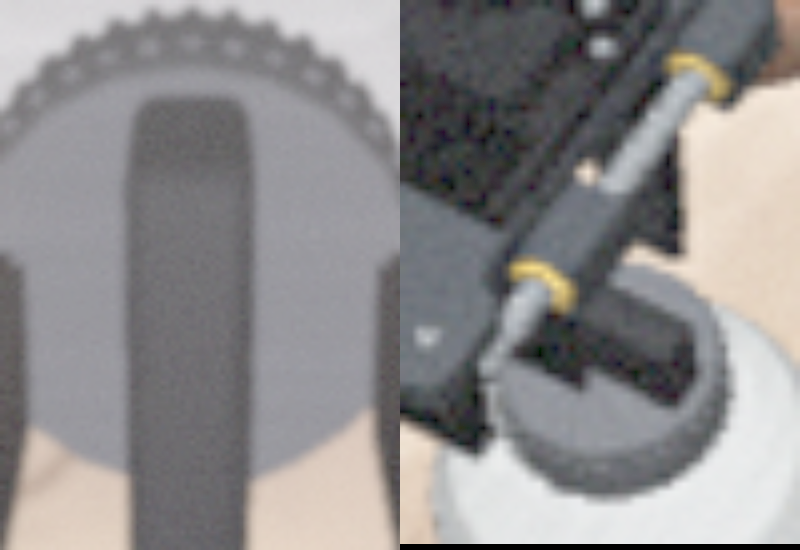

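The bar is now between the fingers: bar at wrist-crop columns 127–250, finger edges at 24 and 377, so it is about 1 mm left of the middle. The tips are still above the skirt.

```bash
python3 -m inch '[[[0,-0.015,0.03],0,0.2],[[0,0,0.03],0,0.2],[[0,0,0.03],0,0.2],[[0,0,0.01],0,0.2],[[0,0,0],0,0.2],[[0,0,0],0,0.2],[[0,0,0],0,0.2],[[0,0,0],0,0.2],[[0,0,0],0,0.2],[[0,0,0],0,0.2]]'
```

```text
t: 13.4
eef_pos: [484.3, 173.4, 114.3]
tcp_rot: [3.141, 0.0, -0.0]
ft_force: [-0.7, 0.0, 0.1]
opening: 0.4
grip_force: 0.0
```

```bash
python3 -m inch '[[[0,0,0.03],0,0.2],[[0,0,0.02],0,0.2],[[0,0,0],0,0.2],[[0,0,0],0,0.6],[[0,0,0],0,0.7],[[0,0,0],0,1],[[0,0,0],0,1],[[0,0,0],0,1],[[0,0,0],0,1],[[0,0,0],0,1]]'; python3 -c "
from h import *
s=env.state();print(s['moment'],s['ft_force'],s['tcp_rot'],s['opening'],s['joints'])"
```

```text
t: 14.65
eef_pos: [484.3, 173.3, 111.3]
tcp_rot: [3.141, -0.0, -0.0]
ft_force: [0.0, -1.6, 0.3]
opening: 0.145
grip_force: 30.0
[-0.38468953 -0.01750292 -0.00147253] [ 0.04827036 -1.64043923  0.32633971] [ 3.14137630e+00 -5.13758125e-06 -3.98588918e-04] 0.14493276160953988 [ 2.15365753e-01  4.29647661e-01  1.90888461e+00 -2.95245529e-04
  8.03101707e-01  1.78676572e+00]
```

Gripped: opening 0.145 and 30 N. Turning anticlockwise means negative turn values.

```bash
cat > m.py <<'E'
from h import *
s=env.state();print("Mz %.3f M %s F %s yaw %.4f z %.1f j6 %.2f"%(s['moment'][2],s['moment'].round(2),s['ft_force'].round(1),s['tcp_rot'][2],s['eef_pos'][2],s['joints'][5]))
E
python3 -m inch '[[[0,0.008,0],-0.15,1],[[0,0,0],-0.2,1],[[0,0,0],-0.2,1],[[0,0,0],-0.2,1],[[0,0,0],-0.2,1],[[0,0,0],-0.15,1],[[0,0,0],-0.1,1],[[0,0,0],-0.1,1],[[0,0,0],0,1],[[0,0,0],0,1]]'; python3 m.py
```

```text
t: 15.9
eef_pos: [484.3, 172.9, 111.4]
tcp_rot: [3.141, 0.0, 0.113]
ft_force: [0.6, 0.7, 0.3]
opening: 0.143
grip_force: 30.0
Mz 0.045 M [ 0.13 -0.12  0.04] F [0.6 0.7 0.3] yaw 0.1129 z 111.4 j6 1.67
```

```bash
python3 -m inch '[[[0,0,0],-0.08,1],[[0,0,0],-0.08,1],[[0,0,0],-0.08,1],[[0,0,0],-0.08,1],[[0,0,0],-0.08,1],[[0,0,0],-0.08,1],[[0,0,0],-0.08,1],[[0,0,0],-0.08,1],[[0,0,0],0,1],[[0,0,0],0,1]]'; python3 m.py
```

```text
t: 17.15
eef_pos: [484.3, 173.0, 111.4]
tcp_rot: [3.142, 0.0, 0.169]
ft_force: [-0.4, 0.1, -0.5]
opening: 0.14
grip_force: 30.0
Mz -0.029 M [ 0.07 -0.05 -0.03] F [-0.4  0.1 -0.5] yaw 0.1688 z 111.4 j6 1.62
```

```bash
python3 -m inch '[[[0,0,0],-0.06,1],[[0,0,0],-0.06,1],[[0,0,0],-0.06,1],[[0,0,0],-0.06,1],[[0,0,0],-0.06,1],[[0,0,0],-0.06,1],[[0,0,0],-0.06,1],[[0,0,0],-0.06,1],[[0,0,0],-0.06,1],[[0,0,0],-0.06,1]]'; python3 m.py
```

```text
t: 18.4
eef_pos: [484.3, 172.9, 111.3]
tcp_rot: [3.142, 0.0, 0.222]
ft_force: [0.6, -0.0, 1.7]
opening: 0.142
grip_force: 30.0
Mz -0.077 M [ 0.09 -0.04 -0.08] F [ 0.6 -0.   1.7] yaw 0.2215 z 111.3 j6 1.56
```

```bash
python3 -m inch '[[[0,0,0],-0.07,1],[[0,0,0],-0.07,1],[[0,0,0],-0.07,1],[[0,0,0],-0.07,1],[[0,0,0],-0.07,1],[[0,0,0],-0.07,1],[[0,0,0],-0.07,1],[[0,0,0],-0.07,1],[[0,0,0],-0.07,1],[[0,0,0],-0.07,1]]'; python3 m.py
```

```text
t: 19.65
eef_pos: [484.3, 173.1, 111.4]
tcp_rot: [-3.141, 0.0, 0.283]
ft_force: [-0.9, 3.6, 0.9]
opening: 0.143
grip_force: 30.0
Mz -0.097 M [ 0.65  0.16 -0.1 ] F [-0.9  3.6  0.9] yaw 0.2826 z 111.4 j6 1.50
```

```bash
python3 -m inch '[[[0,0,0],-0.04,1],[[0,0,0],-0.04,1],[[0,0,0],-0.04,1],[[0,0,0],-0.04,1],[[0,0,0],-0.04,1],[[0,0,0],-0.04,1],[[0,0,0],-0.04,1],[[0,0,0],-0.04,1],[[0,0,0],-0.04,1],[[0,0,0],-0.04,1]]'; python3 m.py
```

```text
t: 20.9
eef_pos: [484.2, 173.1, 111.3]
tcp_rot: [-3.141, 0.0, 0.317]
ft_force: [-0.6, 5.4, 2.1]
opening: 0.145
grip_force: 30.1
Mz -0.197 M [ 1.33  0.4  -0.2 ] F [-0.6  5.4  2.1] yaw 0.3171 z 111.3 j6 1.47
```

```bash
python3 -m inch '[[[0.002,-0.006,0],0,1],[[0.001,-0.004,0],0,1],[[0,0,0],0,1],[[0,0,0],0,1],[[0,0,0],0,1],[[0,0,0],0,1],[[0,0,0],0,1],[[0,0,0],0,1],[[0,0,0],0,1],[[0,0,0],0,1]]'; python3 m.py
```

```text
t: 22.15
eef_pos: [484.2, 173.5, 111.3]
tcp_rot: [3.141, 0.0, 0.317]
ft_force: [-2.2, 1.7, 1.8]
opening: 0.143
grip_force: 30.0
Mz -0.141 M [ 0.37  0.47 -0.14] F [-2.2  1.7  1.8] yaw 0.3172 z 111.3 j6 1.47
```

```bash
python3 -m inch '[[[-0.006,-0.002,0],-0.04,1],[[0,0,0],-0.04,1],[[0,0,0],-0.04,1],[[0,0,0],-0.04,1],[[0,0,0],-0.04,1],[[0,0,0],0,1],[[0,0,0],0,1],[[0,0,0],0,1],[[0,0,0],0,1],[[0,0,0],0,1]]'; python3 m.py
```

```text
t: 23.4
eef_pos: [484.1, 173.6, 111.4]
tcp_rot: [3.141, -0.0, 0.335]
ft_force: [1.1, 1.7, 0.2]
opening: 0.145
grip_force: 30.0
Mz -0.291 M [ 0.35 -0.15 -0.29] F [1.1 1.7 0.2] yaw 0.3347 z 111.4 j6 1.45
```

The moment rises to −0.29 N m at yaw 0.335, about 0.15 N m per degree, so this is the first stop. I'll back off slightly and press.

```bash
python3 -m inch '[[[0,-0.003,0],0.08,1],[[0,0,0.02],0.06,1],[[0,0,0.02],0,1],[[0,0,0.02],0,1],[[0,0,0.02],0,1],[[0,0,0.02],0,1],[[0,0,0.012],0,1],[[0,0,0],0,1],[[0,0,0],0,1],[[0,0,0],0,1]]'; python3 m.py
```

```text
t: 24.65
eef_pos: [484.0, 173.7, 104.7]
tcp_rot: [3.141, -0.0, 0.322]
ft_force: [1.3, -1.8, 5.4]
opening: 0.149
grip_force: 30.0
Mz -0.013 M [-0.28 -0.26 -0.01] F [ 1.3 -1.8  5.4] yaw 0.3225 z 104.7 j6 1.46
```

```bash
python3 -m inch '[[[0,0.003,0],-0.08,1],[[0,0,0],-0.08,1],[[0,0,0],-0.08,1],[[0,0,0],-0.08,1],[[0,0,0],-0.08,1],[[0,0,0],-0.08,1],[[0,0,0],0,1],[[0,0,0],0,1],[[0,0,0],0,1],[[0,0,0],0,1]]'; python3 m.py
```

```text
t: 25.9
eef_pos: [483.9, 173.6, 104.6]
tcp_rot: [3.142, 0.0, 0.364]
ft_force: [1.1, 1.0, 5.2]
opening: 0.145
grip_force: 30.0
Mz -0.011 M [ 0.1  -0.23 -0.01] F [1.1 1.  5.2] yaw 0.3643 z 104.6 j6 1.42
```

It passed the stop with almost no moment. I'll turn on while keeping it pressed.

```bash
python3 -m inch '[[[0,0,0],-0.4,1],[[0,0,0],-0.4,1],[[0,0,0],-0.4,1],[[0,0,0],-0.4,1],[[0,0,0],-0.4,1],[[0,0,0],-0.4,1],[[0,0,0],-0.4,1],[[0,0,0],-0.4,1],[[0,0,0],-0.4,1],[[0,0,0],-0.3,1]]'; python3 m.py
```

```text
t: 27.15
eef_pos: [484.0, 173.6, 104.6]
tcp_rot: [3.141, -0.0, 0.707]
ft_force: [-0.5, 0.5, 5.1]
opening: 0.144
grip_force: 30.0
Mz -0.026 M [ 0.03 -0.01 -0.03] F [-0.5  0.5  5.1] yaw 0.7066 z 104.6 j6 1.08
```

```bash
python3 -m inch '[[[0,0,0],-0.1,1],[[0,0,0],-0.1,1],[[0,0,0],-0.1,1],[[0,0,0],-0.1,1],[[0,0,0],-0.1,1],[[0,0,0],-0.1,1],[[0,0,0],-0.1,1],[[0,0,0],0,1],[[0,0,0],0,1],[[0,0,0],0,1]]'; python3 m.py
```

```text
t: 28.4
eef_pos: [483.9, 173.6, 104.6]
tcp_rot: [3.142, 0.0, 0.766]
ft_force: [-0.2, -0.4, 5.0]
opening: 0.144
grip_force: 30.0
Mz 0.004 M [ 0.03 -0.09  0.  ] F [-0.2 -0.4  5. ] yaw 0.7657 z 104.6 j6 1.02
```

```bash
python3 -m inch '[[[0,0,0],-0.08,1],[[0,0,0],-0.08,1],[[0,0,0],-0.08,1],[[0,0,0],-0.08,1],[[0,0,0],-0.08,1],[[0,0,0],-0.08,1],[[0,0,0],-0.08,1],[[0,0,0],-0.08,1],[[0,0,0],0,1],[[0,0,0],0,1]]'; python3 m.py
```

```text
t: 29.65
eef_pos: [483.9, 173.6, 104.6]
tcp_rot: [3.142, 0.0, 0.822]
ft_force: [-0.9, 0.6, 4.5]
opening: 0.146
grip_force: 30.0
Mz 0.028 M [-0.01 -0.06  0.03] F [-0.9  0.6  4.5] yaw 0.8216 z 104.6 j6 0.97
```

```bash
python3 -m inch '[[[0,0,0],-0.06,1],[[0,0,0],-0.06,1],[[0,0,0],-0.06,1],[[0,0,0],-0.06,1],[[0,0,0],-0.06,1],[[0,0,0],-0.06,1],[[0,0,0],0,1],[[0,0,0],0,1],[[0,0,0],0,1],[[0,0,0],0,1]]'; python3 m.py
```

```text
t: 30.9
eef_pos: [483.9, 173.6, 104.6]
tcp_rot: [3.141, 0.0, 0.853]
ft_force: [-0.4, 0.5, 5.0]
opening: 0.145
grip_force: 30.0
Mz -0.025 M [ 0.05 -0.07 -0.02] F [-0.4  0.5  5. ] yaw 0.8531 z 104.6 j6 0.93
```

```bash
python3 -m inch '[[[0,0,0],-0.06,1],[[0,0,0],-0.06,1],[[0,0,0],-0.06,1],[[0,0,0],-0.06,1],[[0,0,0],-0.06,1],[[0,0,0],-0.06,1],[[0,0,0],0,1],[[0,0,0],0,1],[[0,0,0],0,1],[[0,0,0],0,1]]'; python3 m.py
```

```text
t: 32.15
eef_pos: [483.9, 173.6, 104.6]
tcp_rot: [3.142, 0.0, 0.884]
ft_force: [-1.0, 0.4, 4.3]
opening: 0.142
grip_force: 30.0
Mz -0.013 M [-0.03 -0.05 -0.01] F [-1.   0.4  4.3] yaw 0.8844 z 104.6 j6 0.90
```

```bash
python3 -m inch '[[[0,0,0],-0.06,1],[[0,0,0],-0.06,1],[[0,0,0],-0.06,1],[[0,0,0],-0.06,1],[[0,0,0],-0.06,1],[[0,0,0],0,1],[[0,0,0],0,1],[[0,0,0],0,1],[[0,0,0],0,1],[[0,0,0],0,1]]'; python3 m.py
```

```text
t: 33.4
eef_pos: [483.9, 173.6, 104.6]
tcp_rot: [3.142, 0.0, 0.911]
ft_force: [0.5, -0.2, 4.8]
opening: 0.148
grip_force: 30.0
Mz 0.010 M [-0.02 -0.12  0.01] F [ 0.5 -0.2  4.8] yaw 0.9107 z 104.6 j6 0.88
```

```bash
python3 -m inch '[[[0,0,0],-0.06,1],[[0,0,0],-0.06,1],[[0,0,0],-0.06,1],[[0,0,0],-0.06,1],[[0,0,0],-0.06,1],[[0,0,0],-0.06,1],[[0,0,0],0,1],[[0,0,0],0,1],[[0,0,0],0,1],[[0,0,0],0,1]]'; python3 m.py
```

```text
t: 34.65
eef_pos: [483.9, 173.6, 104.6]
tcp_rot: [3.142, 0.0, 0.942]
ft_force: [-0.2, 0.6, 4.4]
opening: 0.141
grip_force: 30.0
Mz 0.003 M [ 0.01 -0.1   0.  ] F [-0.2  0.6  4.4] yaw 0.9420 z 104.6 j6 0.84
```

```bash
python3 -m inch '[[[0,0,0],-0.06,1],[[0,0,0],-0.06,1],[[0,0,0],-0.06,1],[[0,0,0],-0.06,1],[[0,0,0],-0.06,1],[[0,0,0],0,1],[[0,0,0],0,1],[[0,0,0],0,1],[[0,0,0],0,1],[[0,0,0],0,1]]'; python3 m.py
```

```text
t: 35.9
eef_pos: [483.9, 173.6, 104.6]
tcp_rot: [3.142, 0.0, 0.968]
ft_force: [0.5, 0.3, 4.7]
opening: 0.143
grip_force: 30.0
Mz 0.005 M [ 0.06 -0.06  0.01] F [0.5 0.3 4.7] yaw 0.9682 z 104.6 j6 0.82
```

```bash
python3 -m inch '[[[0,0,0],-0.06,1],[[0,0,0],-0.06,1],[[0,0,0],-0.06,1],[[0,0,0],-0.06,1],[[0,0,0],-0.06,1],[[0,0,0],-0.06,1],[[0,0,0],-0.04,1],[[0,0,0],0,1],[[0,0,0],0,1],[[0,0,0],0,1]]'; python3 m.py
```

```text
t: 37.15
eef_pos: [483.9, 173.6, 104.6]
tcp_rot: [-3.142, 0.0, 1.003]
ft_force: [-1.4, 1.1, 5.2]
opening: 0.146
grip_force: 30.0
Mz -0.036 M [ 0.09 -0.03 -0.04] F [-1.4  1.1  5.2] yaw 1.0030 z 104.6 j6 0.78
```

```bash
python3 -m inch '[[[0,0,0],-0.06,1],[[0,0,0],-0.06,1],[[0,0,0],-0.06,1],[[0,0,0],-0.06,1],[[0,0,0],0,1],[[0,0,0],0,1],[[0,0,0],0,1],[[0,0,0],0,1],[[0,0,0],0,1],[[0,0,0],0,1]]'; python3 m.py
```

```text
t: 38.4
eef_pos: [483.8, 173.6, 104.6]
tcp_rot: [-3.141, 0.0, 1.024]
ft_force: [-1.8, 1.9, 5.3]
opening: 0.147
grip_force: 30.0
Mz -0.053 M [ 0.34  0.15 -0.05] F [-1.8  1.9  5.3] yaw 1.0242 z 104.6 j6 0.76
```

Moment and side force are starting to rise, so the solid end is near and the cap should be free. I'll do a gentle test lift.

```bash
python3 -m inch '[[[0,0,-0.02],0.06,1],[[0,0,-0.02],0,1],[[0,0,-0.02],0,1],[[0,0,-0.02],0,1],[[0,0,-0.02],0,1],[[0,0,-0.02],0,1],[[0,0,-0.02],0,1],[[0,0,0],0,1],[[0,0,0],0,1],[[0,0,0],0,1]]'; python3 m.py
```

```text
t: 39.65
eef_pos: [483.8, 173.5, 113.0]
tcp_rot: [-3.141, 0.0, 1.019]
ft_force: [-2.6, 0.2, 0.2]
opening: 0.143
grip_force: 30.0
Mz -0.067 M [ 0.19  0.4  -0.07] F [-2.6  0.2  0.2] yaw 1.0188 z 113.0 j6 0.77
```

```bash
python3 -m inch '[[[0,0,-0.02],0,1],[[0,0,-0.02],0,1],[[0,0,-0.02],0,1],[[0,0,-0.02],0,1],[[0,0,-0.02],0,1],[[0,0,-0.03],0,1],[[0,0,-0.04],0,1],[[0,0,0],0,1],[[0,0,0],0,1],[[0,0,0],0,1]]'; python3 m.py
```

```text
t: 40.9
eef_pos: [484.0, 173.6, 123.2]
tcp_rot: [3.141, 0.0, 1.019]
ft_force: [0.5, 0.3, -3.1]
opening: 0.147
grip_force: 30.0
Mz -0.011 M [-0.03 -0.05 -0.01] F [ 0.5  0.3 -3.1] yaw 1.0189 z 123.2 j6 0.77
```

Free and lifted (weight 3.1 N). Now over to the bat.

```bash
python3 -m inch '[[[0,0,-0.1],0,1],[[0,0,-0.25],0,1],[[0,0,-0.32],0,1],[[-0.2,0.155,0],0,1],[[-0.45,0.35,0],0,1],[[-0.6,0.465,0],0,1],[[-0.7,0.54,0],0,1],[[-0.7,0.54,0],0,1],[[-0.6,0.465,0],0,1],[[-0.45,0.35,0],0,1]]'
python3 -m inch '[[[-0.3,0.23,0],0,1],[[-0.16,0.12,0],0,1],[[0,0,0],0,1],[[0,0,0.1],0,1],[[0,0,0.2],0,1],[[0,0,0.2],0,1],[[0,0,0.1],0,1],[[0,0,0],0,1],[[0,0,0],0,1],[[0,0,0],0,1]]'; python3 m.py
python3 - <<'E'
from h import *
print(env.state()["eef_pos"])
for n in ("top","scene","wrist"):
    p=eyes.read_camera(n);save(p,"p_"+n)
    for k,z in (("bat",0),("cap",env.state()["eef_pos"][2]-8.3)):
        for r in eyes.spot_point(k,p)[:1]: print(n,k,np.array(r["centre"]),r["score"],atz(p,r["centre"],z))
    # white-slab rectangle on bat top
    for q in eyes.cut_out("bat",p)[:1]:
        c=max(cv2.findContours(q["mask"].astype(np.uint8),0,2)[0],key=cv2.contourArea)[:,0]
        W=np.array([atz(p,[y,x],14)[:2] for x,y in c],np.float32);print(n,"rect",cv2.minAreaRect(W))
E
```

```text
t: 42.15
eef_pos: [513.4, -108.3, 163.2]
tcp_rot: [-3.141, 0.0, 1.017]
ft_force: [0.4, 0.4, -2.9]
opening: 0.143
grip_force: 30.0
t: 43.4
eef_pos: [517.4, -140.2, 127.8]
tcp_rot: [3.141, -0.0, 1.019]
ft_force: [0.4, 0.1, -3.6]
opening: 0.147
grip_force: 30.0
Mz -0.026 M [-0.06 -0.09 -0.03] F [ 0.4  0.1 -3.6] yaw 1.0188 z 127.8 j6 0.16
[ 517.43997792 -140.18443991  127.78732951]
scene bat [225.2 272.9] 0.89 [ 517.47875854 -140.33909996    0.        ]
scene cap [194.  272.2] 0.93 [ 517.77722575 -140.6897456   119.29035877]
scene rect ((519.39501953125, -131.77305603027344), (133.16835021972656, 136.3252410888672), 2.550745964050293)
wrist bat [187.4 276.6] 0.87 [ 521.00379346 -139.42553981    0.        ]
wrist cap [233.  275.8] 0.71 [ 518.9585907  -140.47453781  119.19899798]
wrist rect ((521.6918334960938, -137.3302764892578), (128.9054718017578, 128.12249755859375), 2.1661550998687744)
```

```bash
python3 -m inch '[[[0,0,0.1],0,1],[[0.01,-0.01,0.2],0,1],[[0.01,0.01,0.3],0,1],[[0,0.01,0.3],0,1],[[0,0,0.25],0,1],[[0,0,0.2],0,1],[[0,0,0.15],0,1],[[0,0,0.1],0,1],[[0,0,0],0,1],[[0,0,0],0,1]]'; python3 m.py
```

```text
t: 45.25
eef_pos: [518.7, -139.5, 31.8]
tcp_rot: [3.141, -0.0, 1.019]
ft_force: [-0.5, -0.1, -3.9]
opening: 0.142
grip_force: 30.0
Mz -0.021 M [-0.02 -0.03 -0.02] F [-0.5 -0.1 -3.9] yaw 1.0189 z 31.8 j6 0.17
```

```bash
python3 -m inch '[[[0,0,0.03],0,1],[[0,0,0.03],0,1],[[0,0,0.025],0,1],[[0,0,0.02],0,1],[[0,0,0.015],0,1],[[0,0,0.01],0,1],[[0,0,0.01],0,1],[[0,0,0],0,1],[[0,0,0],0,1],[[0,0,0],0,1]]'; python3 m.py
```

```text
t: 46.5
eef_pos: [518.4, -139.4, 23.1]
tcp_rot: [3.142, 0.0, 1.019]
ft_force: [0.9, 0.3, -3.9]
opening: 0.14
grip_force: 30.0
Mz 0.013 M [-0.01 -0.07  0.01] F [ 0.9  0.3 -3.9] yaw 1.0188 z 23.1 j6 0.17
```

```bash
python3 -m inch '[[[0,0,0.008],0,1],[[0,0,0.008],0,1],[[0,0,0.004],0,1],[[0,0,0],0,1],[[0,0,0],0,1],[[0,0,0],0,1],[[0,0,0],0,1],[[0,0,0],0,1],[[0,0,0],0,1],[[0,0,0],0,1]]'; python3 m.py
```

```text
t: 47.75
eef_pos: [518.5, -139.4, 22.4]
tcp_rot: [3.141, 0.0, 1.019]
ft_force: [-1.9, 0.5, 6.0]
opening: 0.146
grip_force: 30.0
Mz 0.003 M [0.11 0.28 0.  ] F [-1.9  0.5  6. ] yaw 1.0188 z 22.4 j6 0.17
```

Contact. I'll ease up, open gently and retreat straight up.

```bash
python3 -m inch '[[[0,0,-0.005],0,1],[[0,0,0],0,0.6],[[0,0,0],0,0.3],[[0,0,0],0,0.2],[[0,0,0],0,0.2],[[0,0,0],0,0.2],[[0,0,-0.1],0,0.2],[[0,0,-0.3],0,0.2],[[0,0,-0.5],0,0.2],[[0,0,-0.6],0,0.2]]'; python3 m.py
python3 -m inch '[[[0,0,-0.6],0,0.2],[[0,0,-0.4],0,0.2],[[0,0,-0.2],0,0.2],[[0,0,0],0,0.2],[[0,0,0],0,0.2],[[0,0,0],0,0.2],[[0,0,0],0,0.2],[[0,0,0],0,0.2],[[0,0,0],0,0.2],[[0,0,0],0,0.2]]'
python3 - <<'E'
from h import *
a=eyes.read_camera("scene");b=eyes.read_camera("wrist")
for n,p in (("s",a),("w",b)):
    for k,z in (("cap",14),("bat",0),("pinch_pot",0),("tile_cutter",0),("water_pot",0)):
        for r in eyes.spot_point(k,p)[:1]: print(n,k,r["score"],atz(p,r["centre"],z).round(1))
im=np.zeros((600,800,3),np.uint8);im[:300,:400]=cv2.resize(b["pixels"],(400,300));im[:300,400:]=cv2.resize(a["pixels"],(400,300));im[300:,:400]=cv2.resize(a["pixels"][170:320,180:380],(400,300));im[300:,400:]=cv2.resize(b["pixels"][90:300,140:420],(400,300))
cv2.imwrite("pics/end.png",im[:,:,::-1])
E
```

```text
t: 49.0
eef_pos: [518.2, -139.3, 113.1]
tcp_rot: [-3.141, 0.0, 1.019]
ft_force: [-0.3, -0.6, 0.6]
opening: 0.401
grip_force: 0.0
Mz 0.001 M [-0.01 -0.08  0.  ] F [-0.3 -0.6  0.6] yaw 1.0188 z 113.1 j6 0.17
t: 50.25
eef_pos: [518.4, -139.4, 184.2]
tcp_rot: [3.141, 0.0, 1.019]
ft_force: [0.1, -0.3, -0.5]
opening: 0.399
grip_force: 0.0
s cap 0.96 [ 513.3 -134.8   14. ]
s bat 0.72 [ 522.2 -141.5    0. ]
s pinch_pot 0.22 [ 519.7 -136.9    0. ]
s tile_cutter 0.6 [381.2  -4.3   0. ]
w cap 0.85 [ 521.  -140.8   14. ]
w bat 0.21 [ 518.9 -142.1    0. ]
w pinch_pot 0.78 [562.4  -3.8   0. ]
w tile_cutter 0.76 [387.5  -6.    0. ]
w water_pot 0.61 [ 404.  -368.5    0. ]
```

View pics/end.png

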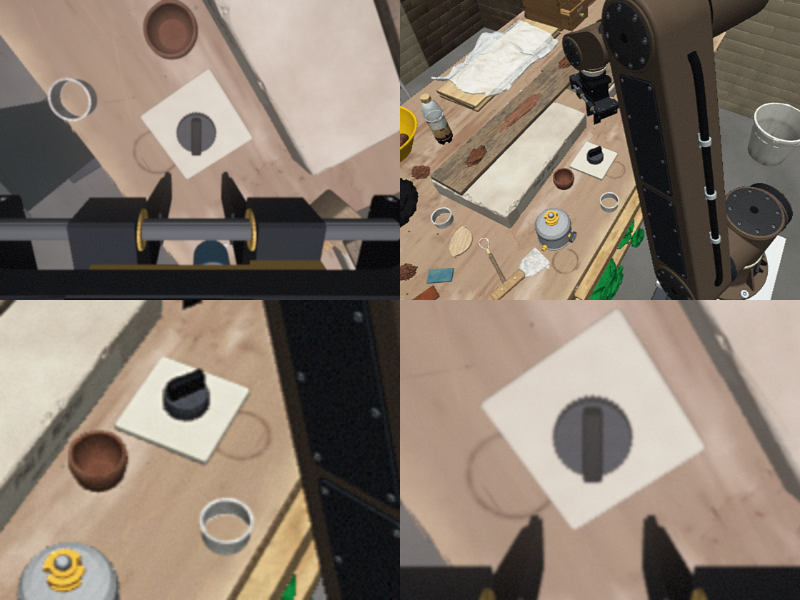

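The cap stands upright in the middle of the bat (bottom-right panel about (592,437)), the neck is bare, and the pots and cutter are where they were.

```bash
python3 -c "
from cell import env
print(env.job_done())"
```

```text
the job is handed in; nothing more can be done
None
```

The cap was turned to its first stop, pressed, turned free and set upright in the middle of the bat, with the pots and cutter left standing, and the job was handed in at about 50 s with no verdict returned.

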